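Slacken the left-hand bat knob of a potter's banding wheel

ROBOT

A 6-joint arm with a two-finger parallel gripper is mounted at the origin on the work surface. World frame = base frame: x ahead of the robot, y to its left, z up, the work surface at z = 0. Lengths are in m, angles in rad, forces in N, time in s.
With the tool pointing down it reaches from about 0.35 to 0.975 m from the base axis. Payload 17.4 kg.
Tool frame: the origin (TCP) lies between the finger pads; the fingertips stand 25 mm ahead of it and the grasp point (between the pads) lies 6 mm ahead of it (manip.tcp_to_tips is the distance from the TCP to the fingertips, in m); z points along the fingers, y is the direction in which the jaws open and shut (so a half turn about z gives the same grasp; the last joint's range is limited). The gripper opens to 85 mm and grips with 20 to 120 N. Pads are 22 mm wide; open, the fingers measure 114 mm over their backs; the gripper's body (76 mm by 85 mm) begins 54 mm behind the grasp point. The pads swing forward as they close: fully open they stand 13 mm farther back than shut.
Start: joints at [1.129, 0.116, 1.442, -0, 1.584, -0.038], TCP at [0.265, 0.621, 0.256] pointing down, gripper open.
Joint ranges: [-2.83, 2.83], [-0.83, 2.19], [0.07, 2.5], [-1.14, 4.28], [0.01, 3], [-2.97, 2.97]. Speed limits (rad/s): [1.89, 1.89, 2.22, 3.14, 3.14, 3.14].

INTERFACE

Orientations are given as a unit quaternion [x, y, z, w].
In Python, from station import manip gives the robot as it stands.
- The arm moves only by the shell command python3 -m crank 'ROWS'. ROWS is JSON, a list of rows, each a list of 5 numbers: the shift along the tool's x, y, z in mm, then the turn about the tool's z in degrees, then the opening, from -1 (shut) to 1 (fully open). A call has 1 to 10 rows; each row is the pose to reach, as a shift and turn from the pose commanded when the call began, along the tool's axes at that moment; what a row does not reach only later rows make up. A row lasts 1/12 s, in which the tool goes at most 41.7 mm and 7.16 degrees, less where a joint would pass 70% of its speed; a pose out of reach is approached as far as the arm can. A call with a gripper value outside its range is refused whole. The fingers move at their own pace and stop on an object; the grip force is fixed at half the most. Time passes only in rows, so rows that repeat a pose let the fingers close. It gives the time, the measured TCP pose, the force and the opening at its end, in the units of the state.
- manip.get_obs(): the state, without advancing time (a new reading comes with each control period).
- manip.grab_frame(name): name is "scene" or "top" or "wrist"; returns the picture (420x560x3 uint8, red, green, blue); there is no depth.
- manip.calibration(name): a dict with "mtx" (3x3 intrinsics, pixels), "cam_to_world" (4x4, takes a point from camera to world coordinates). Camera axes: x right, y down, z forward; pixel columns grow to the right and rows downward; lengths in m; the calibration is good to about 2 mm. A picture is of the moment at which its call begins: read the wrist's pose just before it. calibration takes no time and is no camera call; for the wrist camera it gives the pose at the moment of the call.
- manip.job_done(): hands the job in, once; it reports no verdict.
The state is a dict: "time_s": time; "qpos": joint angles; "qvel": joint speeds; "effort": joint torques, N m; "tcp_pos": TCP position; "ee_rot": TCP orientation; "force": force on the tool from outside, world axes, zero at the start; "wrist_torque": the same for the moment, N m; "grip_width": opening from 0.0 (shut) to 1.0 (fully open).
Only numpy, scipy, OpenCV 4.12 (cv2) and the standard library are available. Lean on these libraries where they do the work, as an engineer would, in place of code of your own. Each camera call takes 0.05 s, during which the arm holds its last target. There are 200 camera calls.

TASK

The wooden bat on one of the two banding wheels is clamped by the orange knob, which has a left-hand thread. Slacken it so that the bat can be changed: turn the orange knob clockwise, seen from above, by about a quarter turn (60 to 120 degrees), then let go of it. Leave the black knob of the other wheel as it is, and do not shift the terracotta bowl.

Things in the scene. Friction and masses are not known exactly. Their poses are not given: they have to be found in the camera images.
- orange_knob (a joint): Angle in rad of the orange left-hand knob about its upright axis: 0 is tight on its stop, growing as it turns clockwise seen from above, which slackens it. Starts between 0 and 0.15; cannot go below 0; free up to 3.2. Steady friction of 0.12 N m, no spring; stays where it is left and does not rise.
- orange_knob_grip (a point): Point on the orange knob's axis, 94 mm above the table, in its upright bar: 56 mm long (this point's x, turning with the knob), 16 mm thick (y: grip here), flat sides, top 12 mm above, white line at the -x end. Below the point: knob flange 58 mm across (top 23 mm down), steel washer (31 mm down), bare wooden bat 170 mm across (34 mm down) on a grey 180 mm wheel, all fixed; only the knob turns.
- black_knob (a joint): Angle in rad of the black knob (same shape and size as the orange one, with an ordinary right-hand thread) on the other, identical wheel; it grows clockwise seen from above. Starts between -0.1 and 0.1. To be left alone.
- bowl: Loose terracotta bowl, 120 mm across and 60 mm high, upright on the table beyond the wheels; origin at the centre of its underside, z up. To be left where it stands.
Mind the look-alikes: they are no part of the job. Leave any pink look-alike of the part that bears orange_knob alone. There is more than one size of the bowl; the job needs the larger.

How it is judged:
By the outcome, as a careful person would: the job done as asked, in the order asked, and still so for the second after the job is handed in, with the robot touching nothing.
It also fails if it takes over 32 s, if anything falls off the work surface, if the arm or the gripper's body presses on something with over 40 N, if the wrist force passes 120 N, or if a joint passes its speed limit or range.

## Working session

There is one attempt and no reset: what is moved stays moved. The work goes in short steps, Python scripts to look and compute and a shell command to move; the robot and the scene stay as the last step left them, time stands still between calls to the robot, and variables do not carry over. Pictures are saved under pics/ and viewed, about 8 in all and at most 12, crops included, and the job is handed in when it is done.

```bash
mkdir -p pics; ls; python3 - <<'E'
from station import manip
import cv2,numpy as np
o=manip.get_obs();print(o)
a=manip.grab_frame("scene");b=manip.grab_frame("top")
cv2.imwrite("pics/scene.png",a[:,:,::-1]);cv2.imwrite("pics/top.png",b[:,:,::-1])
for n in("scene","top"):print(manip.calibration(n))
E
```

```text
pics
{'time_s': 0.0, 'qpos': array([ 1.12918126e+00,  1.16502591e-01,  1.44227385e+00,  3.65714809e-05,
        1.58402115e+00, -3.78062057e-02]), 'qvel': array([-6.82366884e-04,  5.58590550e-04,  6.11100509e-04,  3.88944720e-06,
       -6.46100007e-04, -1.41254401e-03]), 'effort': array([ 2.51740465e-03, -7.31991935e+01, -6.32497644e+01,  1.07687101e-04,
        6.26046138e-03,  3.99530862e-06]), 'tcp_pos': array([0.26515486, 0.62055726, 0.25554564]), 'ee_rot': array([ 2.00535176e-01,  9.79686317e-01, -5.80898671e-04, -1.60799943e-04]), 'force': array([-0.67444718, -0.45946642,  0.9310097 ]), 'wrist_torque': array([ 0.01483199, -0.00584895, -0.01637394]), 'grip_width': 1.0012007430743959}
{'mtx': array([[480.77537453,   0.        , 278.81507993],
       [  0.        , 480.77537453, 211.02510453],
       [  0.        ,   0.        ,   1.        ]]), 'cam_to_world': array([[-0.53978238,  0.66423538, -0.5171328 ,  1.13794141],
       [ 0.84178304,  0.43030664, -0.32594096,  0.41317092],
       [ 0.00602416, -0.61125081, -0.79141402,  1.02932947],
       [ 0.        ,  0.        ,  0.        ,  1.        ]])}
{'mtx': array([[541.37764557,   0.        , 284.86938769],
       [  0.        , 541.37764557, 209.3211129 ],
       [  0.        ,   0.        ,   1.        ]]), 'cam_to_world': array([[-0.14990625, -0.96793323,  0.20157721,  0.24405376],
       [-0.98869667,  0.14730268, -0.02794291,  0.05368626],
       [-0.00264599, -0.20348754, -0.97907396,  1.35154058],
       [ 0.        ,  0.        ,  0.        ,  1.        ]])}
```

View pics/scene.png

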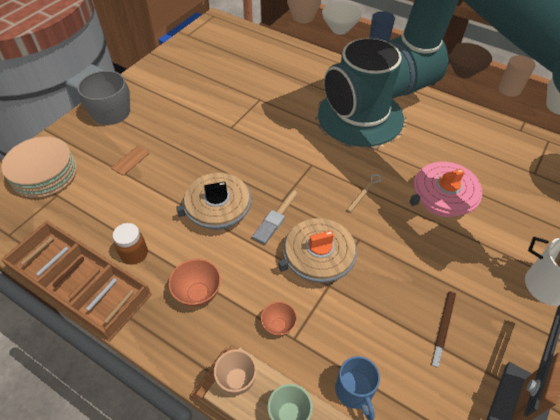

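View pics/top.png

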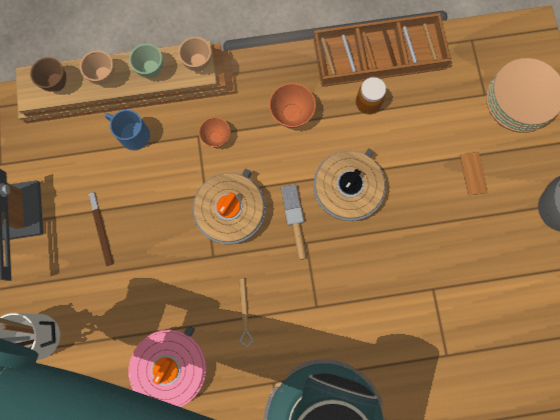

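Candidates for the orange knob in the top view are the one on the bare wooden bat (228,205), the orange knob on the pink wheel (165,371), which is the look-alike, and the black knob (350,182). By the description I choose (228,205). The larger bowl is at (293,106) and the smaller at (215,133).

```bash
cat > h.py <<'E'
import cv2,numpy as np
from station import manip
def ray(cal,uv,z):
    T=cal["cam_to_world"];d=T[:3,:3]@np.linalg.solve(cal["mtx"],[uv[0],uv[1],1.]);c=T[:3,3]
    return c+d*(z-c[2])/d[2]
def orange(img,c,r):
    h=cv2.cvtColor(img,cv2.COLOR_RGB2HSV)
    m=cv2.inRange(h,(2,190,150),(16,255,255));k=np.zeros_like(m);cv2.circle(k,c,r,255,-1)
    return m&k
E
python3 - <<'E'
from h import *
for n,c in(("top",(228,205)),("scene",(320,243))):
    im=cv2.imread(f"pics/{n}.png")[:,:,::-1].copy();cal=manip.calibration(n)
    m=orange(im,c,24);mo=cv2.moments(m,True);uv=(mo['m10']/mo['m00'],mo['m01']/mo['m00'])
    print(n,uv,mo['m00'],ray(cal,uv,.09))
    x,y=c;cr=cv2.resize(im[y-40:y+40,x-50:x+50],None,fx=4,fy=4,interpolation=cv2.INTER_CUBIC)
    mm=cv2.resize(m[y-40:y+40,x-50:x+50],None,fx=4,fy=4)
    cv2.imwrite(f"pics/c_{n}.png",np.vstack([cr[:,:,::-1],cv2.cvtColor(mm,cv2.COLOR_GRAY2BGR)]))
a=cv2.imread("pics/c_top.png");b=cv2.imread("pics/c_scene.png");cv2.imwrite("pics/crop.png",cv2.resize(np.hstack([a,b]),(750,600)))
E
```

```text
top (228.00302114803625, 204.89425981873111) 331.0 [0.53485079 0.15013575 0.09      ]
scene (321.0655737704918, 242.172131147541) 122.0 [0.54805146 0.15971379 0.09      ]
```

View pics/crop.png

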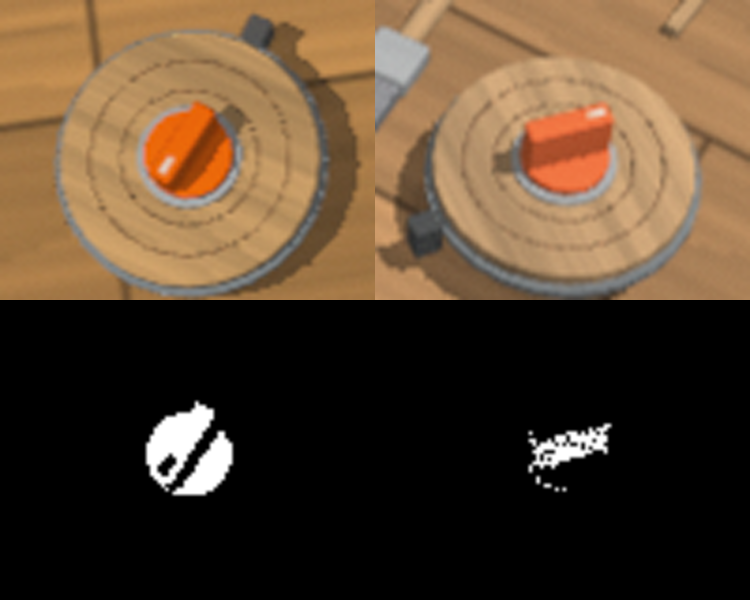

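The close crop confirms the choice: an orange knob on a bare wooden bat. The white line is at the lower-left end in the top view, about (221,211), and the far end of the bar is at about (233,195). Next I work out the approach.

```bash
cat >> h.py <<'E'
from scipy.spatial.transform import Rotation as R
def plan(p,w,e):
    "p knob axis xy; w,e white and other bar ends"
    o=manip.get_obs();Rt=R.from_quat(o["ee_rot"]).as_matrix()
    d=np.array([*(p[:2]-o["tcp_pos"][:2]),0]);a=Rt.T@np.array([*(e-w)[:2],0])
    print("axis",p,"bar world deg",np.degrees(np.arctan2(*(e-w)[1::-1])),"len",np.linalg.norm((e-w)[:2]))
    print("tool shift mm",Rt.T@d*1000,"turn deg",np.degrees(np.arctan2(a[1],a[0])),"mod180; q6",o["qpos"][5],"tcp",o["tcp_pos"],o["time_s"])
E
python3 - <<'E'
from h import *
c=manip.calibration("top")
w=ray(c,(221.5,210.9),.106);e=ray(c,(232.9,194.9),.106);f=ray(c,(228.4,206.3),.071)
print(w,e,f); plan(f,w,e)
T=manip.calibration("wrist");o=manip.get_obs()
Rt=R.from_quat(o["ee_rot"]).as_matrix()
print(Rt, Rt.T@(T["cam_to_world"][:3,3]-o["tcp_pos"]),Rt.T@T["cam_to_world"][:3,:3],T["mtx"])
E
```

```text
[0.51914412 0.1658784  0.106     ] [0.55339307 0.13435459 0.106     ] [0.53563442 0.15108666 0.071     ]
axis [0.53563442 0.15108666 0.071     ] bar world deg -42.62744503702399 len 0.04654827170642236
tool shift mm [-4.33180276e+02 -3.25480508e+02  3.40059720e-01] turn deg -160.50603776598655 mod180; q6 -0.037835002286329925 tcp [0.26515829 0.62058159 0.25559686] 0.1
[[-9.19592122e-01  3.92874161e-01 -4.72072031e-04]
 [ 3.92874442e-01  9.19591583e-01 -9.96270460e-04]
 [ 4.27045451e-05 -1.10162750e-03 -9.99999392e-01]] [ 0.07877576  0.00100231 -0.11776913] [[ 4.30921162e-04 -9.51718152e-01 -3.06972920e-01]
 [ 9.99999503e-01  1.34251393e-04  9.87551150e-04]
 [-8.98658813e-04 -3.06973193e-01  9.51717737e-01]] [[321.73674361   0.         277.62035233]
 [  0.         321.73674361 205.42187253]
 [  0.           0.           1.        ]]
```

```bash
python3 -m crank '[[-31,-23,0,0,1],[-62,-46,0,0,1],[-93,-70,0,0,1],[-124,-93,0,0,1],[-155,-116,0,0,1],[-186,-140,0,0,1],[-217,-163,0,0,1],[-248,-186,0,0,1],[-279,-210,0,0,1],[-310,-233,0,0,1]]' && python3 -m crank '[[-31,-23,0,5,1],[-62,-46,0,10,1],[-93,-70,0,15,1],[-123,-92,0,20,1],[-123,-92,0,20,1],[-123,-92,0,20,1],[-123,-92,0,20,1]]'
python3 - <<'E'
from h import *
im=manip.grab_frame("wrist");cv2.imwrite("pics/w1.png",im[:,:,::-1]);cal=manip.calibration("wrist");np.savez("w1.npz",**cal)
o=manip.get_obs();print(o["tcp_pos"],o["qpos"][5],o["time_s"])
E
```

```text
time_s: 0.93
tcp_pos: [0.4591, 0.2828, 0.2562]
ee_rot: [0.2, 0.98, -0.0, -0.0]
force: [0.8, 1.1, 0.0]
grip_width: 1.001
time_s: 1.52
tcp_pos: [0.5355, 0.1519, 0.256]
ee_rot: [0.367, 0.93, -0.0, -0.0]
force: [-0.1, -0.2, 0.5]
grip_width: 0.998
[0.53531276 0.15238132 0.25611478] -0.5880160047255382 1.5667
```

View pics/w1.png

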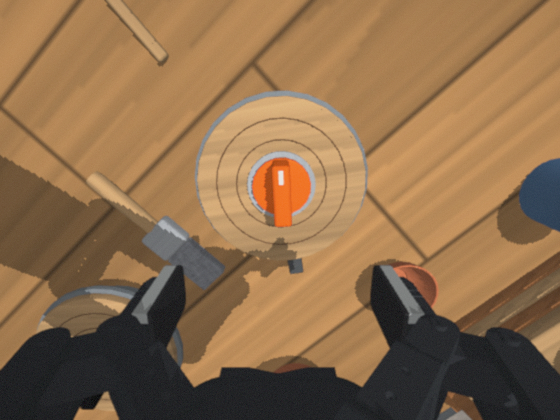

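The wrist view shows the orange bar nearly upright in the image, from (280,160) at the white end to (284,226), centred on the bat at about (281,185). It lies midway between the open fingers.

```bash
python3 - <<'E'
from h import *
c=dict(np.load("w1.npz"));im=cv2.imread("pics/w1.png")[:,:,::-1].copy()
m=orange(im,(281,190),45)
n,l,s,ct=cv2.connectedComponentsWithStats(m);print(s[1:],ct[1:])
for r in range(160,230,8):print(r,[tuple(im[r,x]) [1] for x in range(262,304,2)])
plan(ray(c,(281,185),.071),ray(c,(280,160),.106),ray(c,(284,226),.106))
E
```

```text
[[ 253  159   57   68 2572]] [[281.13452566 188.95839813]]
160 [np.uint8(186), np.uint8(190), np.uint8(176), np.uint8(143), np.uint8(108), np.uint8(100), np.uint8(85), np.uint8(84), np.uint8(85), np.uint8(84), np.uint8(84), np.uint8(85), np.uint8(87), np.uint8(116), np.uint8(124), np.uint8(106), np.uint8(128), np.uint8(169), np.uint8(187), np.uint8(185), np.uint8(181)]
168 [np.uint8(115), np.uint8(119), np.uint8(106), np.uint8(78), np.uint8(75), np.uint8(90), np.uint8(112), np.uint8(114), np.uint8(115), np.uint8(114), np.uint8(112), np.uint8(116), np.uint8(117), np.uint8(107), np.uint8(112), np.uint8(119), np.uint8(119), np.uint8(118), np.uint8(118), np.uint8(121), np.uint8(120)]
176 [np.uint8(117), np.uint8(107), np.uint8(73), np.uint8(75), np.uint8(75), np.uint8(85), np.uint8(109), np.uint8(114), np.uint8(177), np.uint8(226), np.uint8(222), np.uint8(127), np.uint8(116), np.uint8(106), np.uint8(105), np.uint8(116), np.uint8(115), np.uint8(116), np.uint8(117), np.uint8(114), np.uint8(116)]
184 [np.uint8(116), np.uint8(89), np.uint8(73), np.uint8(72), np.uint8(73), np.uint8(79), np.ui
[... 1361 characters left out ...]
, np.uint8(114), np.uint8(105), np.uint8(150), np.uint8(160), np.uint8(159), np.uint8(158), np.uint8(160), np.uint8(159)]
224 [np.uint8(151), np.uint8(133), np.uint8(106), np.uint8(80), np.uint8(89), np.uint8(93), np.uint8(84), np.uint8(102), np.uint8(112), np.uint8(111), np.uint8(114), np.uint8(113), np.uint8(107), np.uint8(113), np.uint8(104), np.uint8(126), np.uint8(114), np.uint8(117), np.uint8(134), np.uint8(148), np.uint8(149)]
axis [0.53659915 0.15723508 0.071     ] bar world deg -39.44747845677899 len 0.059348242483506924
tool shift mm [2.37345046e+00 4.42498665e+00 5.96380784e-05] turn deg 176.3957205440128 mod180; q6 -0.5880160047255382 tcp [0.53531276 0.15238132 0.25611478] 1.5667
```

```bash
python3 -m crank '[[2,4.5,30,-3,1],[2,4.5,60,-3,1],[2,4.5,90,-3,1],[2,4.5,115,-3,1],[2,4.5,135,-3,1],[2,4.5,148,-3,1],[2,4.5,153,-3,1],[2,4.5,153,-3,1],[2,4.5,153,-3,1]]'
python3 - <<'E'
from h import *
im=manip.grab_frame("wrist");cv2.imwrite("pics/w2.png",im[:,:,::-1])
E
```

```text
time_s: 2.32
tcp_pos: [0.5376, 0.1569, 0.1044]
ee_rot: [0.343, 0.939, 0.0, 0.0]
force: [0.0, 0.6, 0.8]
grip_width: 0.999
```

View pics/w2.png

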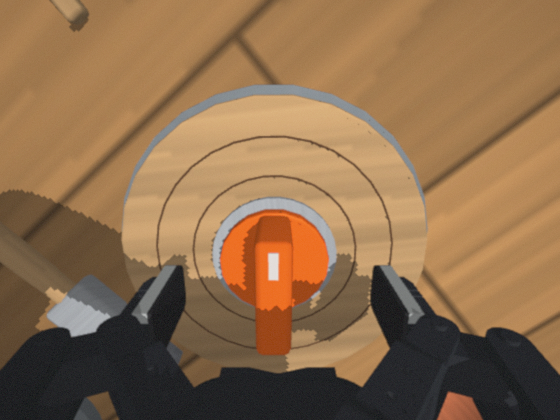

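The bar is vertical and centred between the jaws (columns 257-292, jaws 185-373), so I close.

```bash
python3 -m crank '[[0,-0.5,1,0,-1],[0,-0.5,1,0,-1],[0,-0.5,1,0,-1],[0,-0.5,1,0,-1],[0,-0.5,1,0,-1],[0,-0.5,1,0,-1],[0,-0.5,1,0,-1],[0,-0.5,1,0,-1],[0,-0.5,1,0,-1],[0,-0.5,1,0,-1]]'; python3 -c "
from station import manip;o=manip.get_obs();print(o['wrist_torque'],o['qpos'][5])"
```

```text
time_s: 3.2
tcp_pos: [0.5367, 0.1555, 0.1027]
ee_rot: [0.343, 0.939, -0.001, -0.0]
force: [-6.7, -5.6, 6.9]
grip_width: 0.175
[-0.80624651  1.09310049 -0.11494006] -0.6331280398805456
```

```bash
python3 -m crank '[[0,0,0,5,-1],[0,0,0,10,-1],[0,0,0,15,-1],[0,0,0,20,-1],[0,0,0,25,-1],[0,0,0,30,-1],[0,0,0,35,-1],[0,0,0,40,-1],[0,0,0,45,-1],[0,0,0,45,-1]]'; python3 -c "
from station import manip;o=manip.get_obs();print(o['wrist_torque'],o['qpos'][5])"
```

```text
time_s: 4.03
tcp_pos: [0.5379, 0.156, 0.1027]
ee_rot: [0.679, 0.734, 0.001, 0.001]
force: [7.4, 0.9, -1.2]
grip_width: 0.171
[ 0.16165463 -1.36461638 -0.07516664] 0.15807006890060912
```

```bash
python3 -m crank '[[0,0,0,5,-1],[0,0,0,10,-1],[0,0,0,15,-1],[0,0,0,20,-1],[0,0,0,25,-1],[0,0,0,30,-1],[0,0,0,35,-1],[0,0,0,40,-1],[0,0,0,45,-1],[0,0,0,45,-1]]' && python3 -m crank '[[0,0,0,0,-1],[0,0,0,0,1],[0,0,0,0,1],[0,0,0,0,1],[0,0,0,0,1],[0,0,0,0,1],[0,0,0,0,1],[0,0,0,0,1],[0,0,0,0,1],[0,0,0,0,1]]'
```

```text
time_s: 4.87
tcp_pos: [0.5391, 0.1556, 0.1028]
ee_rot: [0.908, 0.419, 0.003, 0.001]
force: [22.1, -2.3, -8.8]
grip_width: 0.177
time_s: 5.7
tcp_pos: [0.537, 0.156, 0.1023]
ee_rot: [0.907, 0.422, 0.0, -0.0]
force: [0.0, 0.9, -0.2]
grip_width: 1.0
```

Released at full opening with no residual force. I retreat straight up and check.

```bash
python3 -m crank '[[0,0,-10,0,1],[0,0,-30,0,1],[0,0,-60,0,1],[0,0,-90,0,1],[0,0,-120,0,1],[0,0,-150,0,1],[0,0,-153,0,1],[0,0,-153,0,1],[0,0,-153,0,1]]'
python3 - <<'E'
from h import *
im=manip.grab_frame("wrist");t=manip.grab_frame("top");o=manip.get_obs();print(o["tcp_pos"],o["time_s"],o["force"])
cv2.imwrite("pics/t3.png",t[:,:,::-1])
cv2.imwrite("pics/w3.png",np.hstack([im[:,130:430],t[60:,160:430]
 if False else cv2.resize(t[60:260,170:430],(546,420))])[:,:800,::-1])
t0=cv2.imread("pics/top.png")[:,:,::-1]
for n,(x,y,r) in dict(bowl=(293,106,30),black=(350,182,25)).items():
    print(n,np.abs(t[y-r:y+r,x-r:x+r].astype(int)-t0[y-r:y+r,x-r:x+r]).mean())
E
```

```text
time_s: 6.45
tcp_pos: [0.5369, 0.156, 0.2553]
ee_rot: [0.907, 0.422, 0.0, 0.0]
force: [-0.4, -0.9, -0.4]
grip_width: 1.003
[0.53664989 0.15588415 0.25412202] 6.55 [ 0.39542418  0.61847086 -1.69047649]
bowl 12.198148148148148
black 22.217066666666668
```

View pics/w3.png

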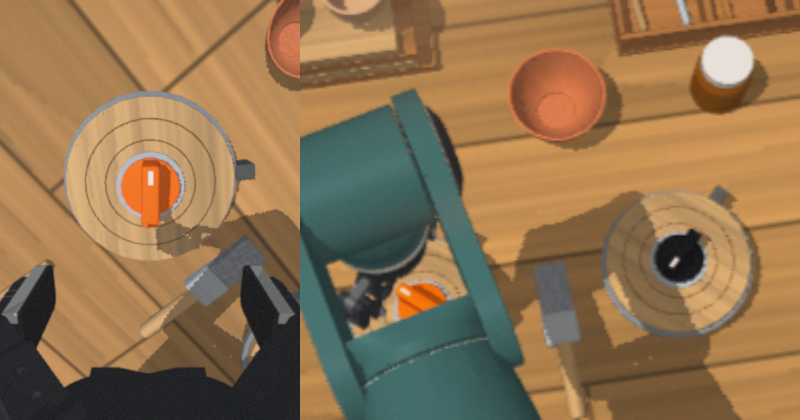

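The bar again lies in line with the tool (white end at the top, 151,178), and the tool has turned 90°. The bowl is still at about (292,105) in the top view and the black knob looks as before; the pixel differences there may come from the arm's shadow.

```bash
python3 -c "
from station import manip;print(manip.job_done())"
```

```text
the job is handed in; nothing more can be done
None
```

The orange knob on the bare wooden bat is slackened: I turned it clockwise by about 90°, let go and lifted clear. The job was handed in at about 6.6 s of the 32 s allowed.

- **Turn:** the tool went from 40° to 130° while gripping the bar. In the wrist view afterwards the bar still lay in line with the tool, so it did not slip.
- **Forces:** the highest wrist force I read, at the end of a move, was about 24 N. It was near zero after release.
- **Bowl:** it is at the same place in the top view, to about a pixel, before (293,106) and after (292,105).
- **Black knob:** it looks unchanged by eye.
- **Check that did not come out clean:** a before-and-after pixel comparison showed clear differences at the bowl and the black knob. I put these down to the arm's shadow but did not measure the black knob's angle again.

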